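# Shut the mini-centrifuge and give it a pulse spin

### The arm

A 7-joint arm with a two-finger parallel gripper is mounted at the origin on the work surface. World frame = base frame: x ahead of the robot, y to its left, z up, the work surface at z = 0. Lengths are in m, angles in rad, forces in N, time in s.
With the tool pointing down it reaches from about 0.35 to 0.9 m from the base axis. Payload 7.2 kg.
Tool frame: the origin (TCP) lies on the mounting face of the last link; the fingertips stand 182 mm ahead of it and the grasp point (between the pads) lies ctrl.tcp_to_grasp ahead of it (ctrl.tcp_to_grasp is the distance from the TCP to the grasp point, in m); z points along the fingers, y is the line along which they close (so a half turn about z gives the same grasp; the last joint's range is limited). The gripper opens to 88 mm and grips with 3 to 60 N. Pads are 20 mm wide; open, the fingers measure 115 mm over their backs; the gripper's body (75 mm by 178 mm) begins 61 mm behind the grasp point.
Start: joints at [-0.068, 0.411, -0.013, 1.596, 0.006, 1.134, -0.082], TCP at [0.625, -0, 0.405] pointing down, gripper open.
Joint ranges: [-2.95, 2.95], [-0.29, 1.99], [-1.47, 1.44], [0.14, 2.54], [-1.03, 4.17], [0.13, 1.85], [-2.86, 2.86]. Speed limits (rad/s): [2.39, 2.39, 3.01, 3.01, 3.14, 3.14, 3.14].

### API

Orientations are given as [roll, pitch, yaw] about the fixed x, y, z axes, in that order (R = Rz(yaw) Ry(pitch) Rx(roll)).
In Python, from station import ctrl gives the robot as it stands.
- The arm moves only by the tool step_arm, never from a script. Its argument "plan" is a list of rows, each an object with "travel": the shift along the tool's x, y, z each as a share of 0.3 m, from -1 to 1, a list of three; "twist": the turn, a rotation vector about the tool's x, y, z each as a share of 90 degrees, from -1 to 1, a list of three. A call has 1 to 8 rows; each row is the pose to reach, as a shift and turn from the pose commanded when the call began, along the tool's axes at that moment; what a row does not reach only later rows make up. A row lasts 1/12 s, in which the tool goes at most 41.7 mm and 7.16 degrees, less where a joint would pass 70% of its speed; a pose out of reach is approached as far as the arm can. A call with a number of a shift or a turn outside -1 to 1 is refused whole. A call with a gripper value outside its range is refused whole. "hand" is the gripper command: -1 is fully open, 1 is shut, values between are in proportion, set as the call begins (left out, the last holds). The fingers move at their own pace and stop on an object; the grip force is fixed at half the most. Time passes only in rows, so rows that repeat a pose let the fingers close. It gives the time, the measured TCP pose, the force, the opening and the grip force at its end, in the units of the state.
- ctrl.state(): the state, without advancing time (a new reading comes with each control period).
- ctrl.camera(name): name is "scene" or "side" or "wrist"; returns (picture, depth): 400x640x3 uint8, blue, green, red; 400x640 float32, m along the optical axis (not along the pixel's ray), 0 where there is no reading.
- ctrl.calibration(name): a dict with "mtx" (3x3 intrinsics, pixels), "pose" (4x4, takes a point from camera to world coordinates). Camera axes: x right, y up, looking along -z (the intrinsics and any distortion apply to the point x, -y, -z); pixel columns grow to the right and rows downward; lengths in m; the calibration is good to about 2 mm. A picture is of the moment at which its call begins: read the wrist's pose just before it. calibration takes no time and is no camera call; for the wrist camera it gives the pose at the moment of the call.
- ctrl.sign_off(): hands the job in; it is judged then, once.
The state is a dict: "time": time; "joint_pos": joint angles; "joint_vel": joint speeds; "joint_torque": joint torques, N m; "ee_pos": TCP position; "ee_rot": TCP orientation; "force": force on the tool from outside, world axes, zero at the start; "wrist_torque": the same for the moment, N m; "gripper_width": finger opening in m; "finger_force": force on a finger pad.
Only numpy, scipy, OpenCV 4.12 (cv2) and the standard library are available. Lean on these libraries where they do the work, as an engineer would, in place of code of your own. Each camera call takes 0.05 s, during which the arm holds its last target. There are 200 camera calls.

### The job

Swing the smoky lid of the mini-centrifuge fully shut with your fingertips, without slamming it, and only then reach down into the recessed well of the green key and hold that key right down for about a second, then let it come back up and draw clear. Do not press the red key in the other well, and leave the tube rack, the reagent bottle and the tip box standing where they are; nothing has to be gripped or lifted.

Things in the scene. Friction and masses are not known exactly. Their poses are not given: they have to be found in the camera images.
- centrifuge: White bench mini-centrifuge, fixed. Origin on the bench under the rotor axis; x points from its front (key wells) to its back, y to its left (hinge side), z up. Body 175 (x) by 200 (y) mm, deck 70 mm high; in front a 156 mm wide apron, 55 mm high, carries two key wells side by side at about x = -125, y = +36 and -36 mm; which is where varies.
- lid (a joint): Angle of the smoky dome lid: 0 = shut, 1.7 rad = wide open; starts at 1.0 to 1.5. Hinge line parallel to the centrifuge's x axis at y = +85, z = 70 mm in its frame; opening swings the free edge (right, -y side) up and over to +y. The stiff hinge lets the lid stay where it is left; 1 to 2 N at the free edge moves it.
- lid_push (a point): Point on the lid's flat outer face (its top when shut) near the free edge: 130 mm from the hinge line along the lid, 50 mm off it along the face's normal. z = outward normal, x = along the hinge. When shut it is at x 0, y -45, z 120 mm in the centrifuge's frame. Face 112 mm across, its centre 45 mm nearer the hinge; the rim is 160 mm across, 50 mm below the face, with a small tab.
- green_well: Grey block 64 by 64 by 32 mm on the apron with a round vertical well, 51 mm across, in the middle, a green stripe on its front rim; the green key stands in it. Fixed. Origin at the centre of its underside, 55 mm above the bench; the well's mouth is 32 mm above the origin.
- green_key (a joint): Travel of the green pulse key: 0 = up, 0.006 m = fully down; springy, about 1 N to start and 5.3 N at the bottom, comes back up by itself.
- green_key_top (a point): Centre of the top of the round green key, 26 mm across; 16 mm below the well's mouth when up (71 mm above the bench). Moves straight down with the key.
- red_well: The same kind of block and well with a red stripe and the red key. Fixed. Origin at the centre of its underside.
- red_key (a joint): Travel of the red key: 0 = up, 0.006 m = fully down. Not to be pressed.
- red_key_top (a point): Centre of the top of the round red key, 26 mm across, 16 mm below the mouth of its well.
- tube_rack: Loose blue rack of microtubes, 70 by 130 mm, 60 mm high, right of the centrifuge. Origin at the centre of its underside.
- reagent_bottle: Loose amber bottle with a blue cap, 52 mm across, 100 mm high, front left of the centrifuge. Origin at the centre of its underside.
- tip_box: Loose yellow pipette-tip box with a clear cover, 87 by 122 mm, 66 mm high, left of the centrifuge. Origin at the centre of its underside.

How it is judged:
On the way, in this order (a step that is already met when the one before it is completed fails the run):
1. the lid is shut (value of joint lid below 0.06 rad), for 0.2 s.
2. the green key is held down with the lid shut (value of joint green_key above 0.0045 m and value of joint lid below 0.06 rad), for 0.6 s.
At the end, for the whole second after the job is handed in: The lid is shut (within 0.06 rad), the green key has been held at least 4.5 mm down for 0.6 s after that and both keys are up again (within 1 mm), and rack, bottle and tip box stand upright within 20 mm of where they began (value of joint lid below 0.06 rad and value of joint each of green_key, red_key below 0.001 m and distance of each of tube_rack, reagent_bottle, tip_box from where it was at the start of the episode below 0.02 m and angle between each of tube_rack, reagent_bottle, tip_box's own z axis and vertical below 0.2 rad); the robot touches nothing.
It fails at once if the red key is pressed (more than 2 mm) (value of joint red_key above 0.002 m).
It fails at once if the green key is pressed while the lid is open (value of joint green_key above 0.003 m and value of joint lid above 0.15 rad).
It fails at once if the lid is slammed (faster than 3.5 rad/s) (velocity of joint lid below -3.5 rad/s).
It fails at once if a bystander is moved, lifted or knocked over (distance of any of tube_rack, reagent_bottle, tip_box from where it was at the start of the episode above 0.02 m or angle between any of tube_rack, reagent_bottle, tip_box's own z axis and vertical above 0.5 rad).
It also fails if it takes over 48 s, if anything falls off the work surface, if the arm or the gripper's body presses on something with over 40 N, if the wrist force passes 120 N, or if a joint passes its speed limit or range.

## Working session

There is one attempt and no reset: what is moved stays moved. The work goes in short steps, Python scripts to look and compute and a tool call to move; the robot and the scene stay as the last step left them, time stands still between calls to the robot, and variables do not carry over. Pictures are saved under pics/ and viewed, at most 10 in all, crops included, and the job is handed in when it is done.

Besides the shell and the picture viewer there is one more tool, called as name([rows], argument=value, ...), one row to a line, values as JSON. step_arm: Moves the arm, as the interface text tells. Shift numbers are shares of 0.3 m and turn numbers shares of 90 degrees, none past 1 either way. Its arguments: {"type":"object","properties":{"plan":{"type":"array","items":{"type":"object","properties":{"travel":{"type":"array","items":{"type":"number","minimum":-1,"maximum":1}},"twist":{"type":"array","items":{"type":"number","minimum":-1,"maximum":1}}}}},"hand":{"type":"number"}},"required":["plan"]}

```bash
mkdir -p pics; ls; cat > h.py <<'E'
import numpy as np, cv2
from station import ctrl
def cloud(name):
    c=ctrl.calibration(name); im,d=ctrl.camera(name); K=np.array(c['mtx']);T=np.array(c['pose'])
    v,u=np.mgrid[:400,:640]
    P=np.stack([(u-K[0,2])/K[0,0]*d,-(v-K[1,2])/K[1,1]*d,-d],-1)@T[:3,:3].T+T[:3,3]
    P[d==0]=np.nan
    return im,d,P
E
python3 - <<'E'
from h import *
np.set_printoptions(precision=4,suppress=True)
for n in ['scene','side','wrist']:
    im,d,P=cloud(n); cv2.imwrite(f'pics/{n}0.png',im); np.savez(f'{n}0.npz',im=im,d=d,P=P)
    c=ctrl.calibration(n);print(n,c)
s=ctrl.state();print(s,ctrl.tcp_to_grasp)
cv2.imwrite('pics/a.png',np.vstack([cv2.imread('pics/scene0.png')]))
E
```

```text
pics
scene {'mtx': array([[470.7102,   0.    , 322.7417],
       [  0.    , 470.7102, 202.0867],
       [  0.    ,   0.    ,   1.    ]]), 'pose': array([[-0.7857, -0.4108,  0.4624,  1.078 ],
       [ 0.6182, -0.5462,  0.5652,  0.6781],
       [ 0.0204,  0.73  ,  0.6832,  0.8884],
       [ 0.    ,  0.    ,  0.    ,  1.    ]])}
side {'mtx': array([[387.4293,   0.    , 326.1215],
       [  0.    , 387.4293, 194.9378],
       [  0.    ,   0.    ,   1.    ]]), 'pose': array([[ 0.9826,  0.112 , -0.1484,  0.4294],
       [-0.1859,  0.5995, -0.7785, -0.6686],
       [ 0.0017,  0.7925,  0.6098,  0.6813],
       [ 0.    ,  0.    ,  0.    ,  1.    ]])}
wrist {'mtx': array([[339.5931,   0.    , 321.0423],
       [  0.    , 339.5931, 205.108 ],
       [  0.    ,   0.    ,   1.    ]]), 'pose': array([[ 1.    , -0.0004,  0.0015,  0.625 ],
       [ 0.    ,  0.9698,  0.2438,  0.0664],
       [-0.0015, -0.2438,  0.9698,  0.3838],
       [ 0.    ,  0.    ,  0.    ,  1.    ]])}
{'time': 0.15, 'joint_pos': array([-0.0682,  0.4117, -0.0127,  1.5968,  0.0056,  1.1343, -0.0822]), 'joint_vel': array([ 0.0005, -0.0025, -0.0007, -0.0024, -0.0006, -0.0012,  0.0011]), 'joint_torque': array([  0.0012, -58.8331,   0.6419, -29.129 ,  -0.0538,   0.0157,
         0.0001]), 'ee_pos': array([ 0.6248, -0.    ,  0.404 ]), 'ee_rot': array([-3.1404,  0.0001,  1.5708]), 'force': array([ 0.5143, -0.706 , -0.6695]), 'wrist_torque': array([-0.0537, -0.0452,  0.0313]), 'finger_force': 0.0, 'gripper_width': 0.08768147325715007} 0.1633
```

View pics/scene0.png

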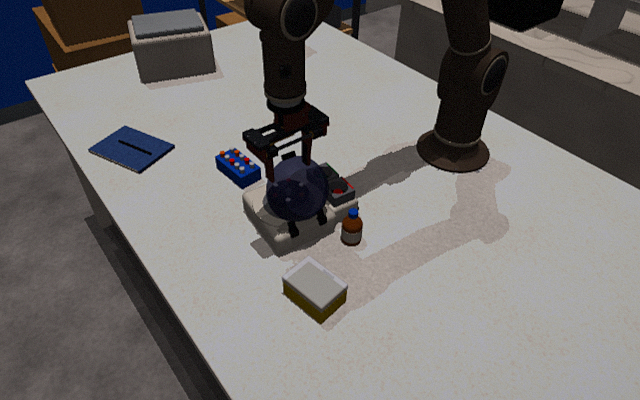

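View pics/side0.png

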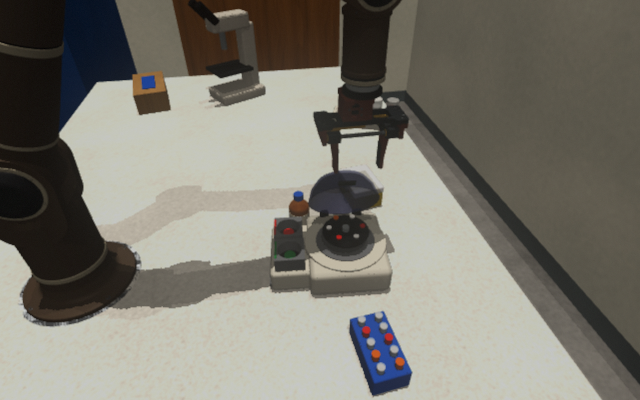

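The scene view shows the open lid at about (297,188), the bottle at (352,228) and the tip box at (315,290). The side view shows the wells at (289,231), red, and (289,252), green, with the lid open at (345,192) and the rack at (380,350).

```bash
python3 - <<'E'
from h import *
np.set_printoptions(precision=4,suppress=True)
z=np.load('side0.npz');w=np.load('wrist0.npz')
c=cv2.resize(z['im'][170:310,250:410],None,fx=4,fy=4,interpolation=cv2.INTER_CUBIC)[:, :640]
cv2.imwrite('pics/b.png',np.clip(c*1.5,0,255).astype(np.uint8)); cv2.imwrite('pics/w.png',np.clip(w['im']*1.4,0,255).astype(np.uint8))
for n,f in (('side',z),('wrist',w)):
    im,P=f['im'],f['P'];hsv=cv2.cvtColor(im,cv2.COLOR_BGR2HSV);H,S,V=cv2.split(hsv)
    for nm,m in (('green',(H>45)&(H<85)&(S>110)),('red',((H<6)|(H>174))&(S>140)),('blue',(H>105)&(H<125)&(S>150))):
        k,l,st,ce=cv2.connectedComponentsWithStats(m.astype(np.uint8))
        for i in range(1,k):
            if st[i,4]>8: 
                q=P[l==i]; print(n,nm,st[i],np.nanmedian(q,0),np.nanmin(q,0),np.nanmax(q,0))
    # deck, well-mouth planes, apron, lid
    for lo,hi in ((.066,.074),(.084,.09),(.052,.058)):
        m=(P[...,2]>lo)&(P[...,2]<hi)&(P[...,0]>.3)&(P[...,0]<.8)&(abs(P[...,1])<.25)
        q=P[m]; print(n,lo,len(q), q[:,:2].min(0) if len(q) else '',q[:,:2].max(0) if len(q) else '', cv2.minAreaRect(q[:,:2].astype(np.float32)) if len(q)>5 else '')
E
```

```text
side red [360 223   5   5  17] [ 0.6259 -0.0624  0.1114] [ 0.6211 -0.0668  0.1072] [ 0.6304 -0.0558  0.1129]
side red [284 228  10   6  50] [ 0.4666 -0.0082  0.0724] [ 0.4564 -0.0169  0.0702] [0.4775 0.0029 0.0744]
side red [336 234   6   6  29] [ 0.5672 -0.0892  0.11  ] [ 0.5618 -0.0921  0.106 ] [ 0.5726 -0.0744  0.1137]
side red [362 327   8   7  44] [ 0.5763 -0.2828  0.061 ] [ 0.571  -0.2892  0.0554] [ 0.5828 -0.276   0.0647]
side red [385 334   8   8  50] [ 0.6121 -0.304   0.0608] [ 0.6059 -0.3105  0.0545] [ 0.6195 -0.2971  0.0631]
side blue [  60    0   66  129 4554] [-0.3737  1.4946  0.0863] [-0.5636 -0.0107 -0.2468] [0.1749 2.189  0.5569]
side blue [142  76  13  13 142] [0.0017 0.9695 0.0828] [-0.0306  0.8991  0.0788] [0.0319 1.0436 0.086 ]
side blue [294 192   8   5  35] [0.502  0.0885 0.1009] [0.493  0.0793 0.0984] [0.5109 0.0986 0.1035]
side blue [382 312  12  23  64] [ 0.6223 -0.2725  0.0463] [ 0.6159 -0.2909  0.0435] [ 0.6268 -0.2445  0.0614]
side blue [ 351  314   60   70 1425] [ 0.5935 -0.3228  0.046 ] [ 0.5577 -0.3719  0.0416] [ 0.6329 -0.2417  0.0612]
side 0.066 3517 
[... 875 characters left out ...]
.0056 0.0731]
wrist blue [156  69  35  31 847] [0.5067 0.0939 0.0996] [0.4936 0.0825 0.0883] [0.5172 0.1051 0.1033]
wrist blue [269 360  54  21 651] [ 0.5833 -0.2392  0.016 ] [ 0.5594 -0.2425  0.0032] [ 0.6255 -0.2349  0.0372]
wrist 0.066 3343 [ 0.4335 -0.1514] [0.7345 0.1636] ((0.574995756149292, 0.03428223729133606), (0.3283862769603729, 0.25830140709877014), 74.80510711669922)
wrist 0.084 2681 [ 0.4323 -0.0611] [0.5169 0.1056] ((0.47086331248283386, 0.022656075656414032), (0.17667582631111145, 0.06471336632966995), 79.16190338134766)
wrist 0.052 1562 [ 0.4322 -0.1016] [0.7362 0.167 ] ((0.5767763257026672, 0.045078620314598083), (0.355854868888855, 0.18088392913341522), 21.557931900024414)
```

View pics/b.png

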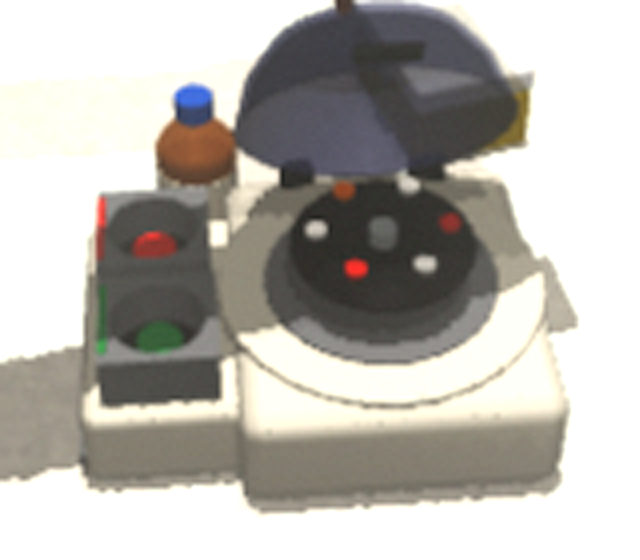

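View pics/w.png

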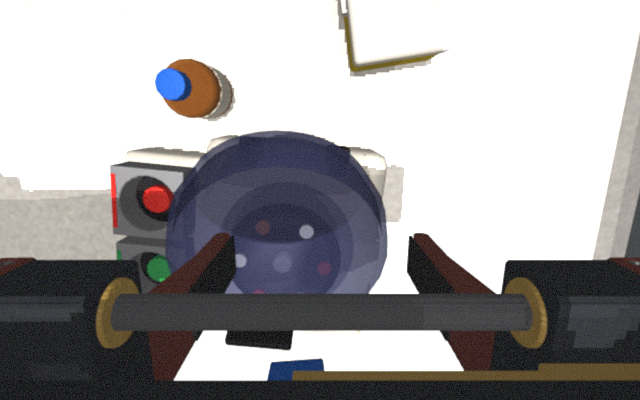

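The enlarged side view has the red key at crop (155,245) and the green key at (158,337). Both are in the wells at the front, with the green one on the right. The wrist view shows the red key at (157,199), the green at (158,268), and the lid tilted up between the fingers.

```bash
python3 - <<'E'
from h import *
np.set_printoptions(precision=4,suppress=True)
for n in ('side','wrist'):
    f=np.load(n+'0.npz');im,P=f['im'],f['P'];H,S,V=cv2.split(cv2.cvtColor(im,cv2.COLOR_BGR2HSV))
    ok=(P[...,0]>.4)&(P[...,0]<.5)&(abs(P[...,1]+.03)<.09)
    for nm,m in (('green',(H>45)&(H<85)&(S>80)),('red',((H<8)|(H>172))&(S>120))):
        q=P[m&ok&(abs(P[...,2]-.071)<.003)]; print(n,nm,len(q), q.min(0),q.max(0), cv2.minEnclosingCircle(q[:,:2].astype(np.float32)) if len(q) else '')
        q=P[m&ok&(P[...,2]>.08)]; 
        if len(q): print('  stripe',len(q),q.mean(0),q.min(0),q.max(0))
    q=P[ok&(abs(P[...,2]-.087)<.0025)]; r=cv2.minAreaRect(q[:,:2].astype(np.float32));print('mouth',len(q),r)
    print(cv2.boxPoints(r))
s=np.load('scene0.npz');
for n in ('side','scene','wrist'):
    f=np.load(n+'0.npz');P=f['P'];im=f['im'].astype(int)
    m=(P[...,2]>.1)&(P[...,2]<.32)&(abs(P[...,0]-.59)<.1)&(abs(P[...,1]-.0)<.16)&(im[...,0]>im[...,2]+12)&(im[...,0]<140)
    q=P[m];print(n,'lid',len(q),q.min(0),q.max(0))
    # ransac plane
    rng=np.random.default_rng(0);best=(0,)
    for _ in range(600):
        a,b,c=q[rng.choice(len(q),3,False)];nn=np.cross(b-a,c-a);L=np.linalg.norm(nn)
        if L<1e-4: continue
        nn/=L;i=abs((q-a)@nn)<.002
        if i.sum()>best[0]: best=(i.sum(),nn,i)
    p=q[best[2]];print(best[0],best[1],p.mean(0),p.min(0),p.max(0))
E
```

```text
side green 61 [ 0.4512 -0.0916  0.0699] [ 0.4729 -0.0696  0.0738] ((0.46220293641090393, -0.0804925262928009), 0.012105343863368034)
  stripe 19 [ 0.4314 -0.0814  0.0888] [ 0.4279 -0.0995  0.0868] [ 0.4336 -0.0583  0.0919]
side red 49 [ 0.4564 -0.0169  0.0702] [0.4779 0.0029 0.0738] ((0.46720656752586365, -0.008392710238695145), 0.011539533734321594)
  stripe 22 [ 0.4384 -0.0107  0.0888] [ 0.4338 -0.035   0.0873] [0.4731 0.0154 0.0911]
mouth 643 ((0.46465304493904114, -0.044204458594322205), (0.13946221768856049, 0.06485987454652786), 85.43750762939453)
[[ 0.4268 -0.1111]
 [ 0.4914 -0.1163]
 [ 0.5025  0.0227]
 [ 0.4379  0.0279]]
wrist green 416 [ 0.451  -0.0914  0.0684] [ 0.4734 -0.0661  0.0729] ((0.4621749520301819, -0.07855518162250519), 0.013043887913227081)
  stripe 39 [ 0.4352 -0.0558  0.0876] [ 0.4323 -0.0602  0.086 ] [ 0.4375 -0.0508  0.0891]
wrist red 557 [ 0.4561 -0.0194  0.068 ] [0.4808 0.0052 0.0731] ((0.46821776032447815, -0.007009908556938171), 0.012927606701850891)
  stripe 234 [ 0.4384 -0.0036  0.0875] [ 0.4336 -0.0291  0.0858] [0.4425 0.0208 0.0894]
mouth 2540 ((0.4655989408493042, -0.018975678831338882), (0.08849442005157471, 0.0624929741024971), 84.58113098144531)
[[ 0.4303 -0.0601]
 [ 0.4925 -0.066 ]
 [ 0.5009  0.0221]
 [ 0.4387  0.028 ]]
side lid 15 [ 0.493  -0.0053  0.1002] [0.6074 0.0869 0.2198]
13 [0.0835 0.8361 0.5422] [0.5657 0.0228 0.1824] [ 0.4974 -0.0053  0.1002] [0.6074 0.0825 0.2198]
scene lid 1435 [ 0.4984 -0.0518  0.1005] [0.6741 0.1008 0.2219]
540 [0.0947 0.861  0.4997] [0.5999 0.0276 0.1728] [ 0.5455 -0.0024  0.1199] [0.6598 0.0594 0.22  ]
wrist lid 24739 [ 0.5071 -0.0483  0.1001] [0.6892 0.1057 0.3198]
14497 [0.1002 0.8626 0.4958] [0.5998 0.0261 0.1779] [ 0.5087 -0.0095  0.1005] [0.6563 0.0825 0.2447]
```

Measured: yaw ≈ -5.2°, green key (0.462, -0.079), red key (0.468, -0.007), hinge at (0.597, 0.031, 0.07) and lid angle ≈ 1.05 rad. The face sits 50 mm off the hinge, as specified. I'll close the fingers and go over to the lid's outer side.

step_arm([
  {"travel": [0, 0, -0.13], "twist": [0, 0, 0]},
  {"travel": [0, 0, -0.17], "twist": [0, 0, 0]},
  {"travel": [0.12, -0.05, -0.17], "twist": [0, 0, 0]},
  {"travel": [0.233, -0.083, -0.17], "twist": [0, 0, 0]},
  {"travel": [0.233, -0.083, -0.06], "twist": [0, 0, 0]},
  {"travel": [0.233, -0.083, 0.05], "twist": [0, 0, 0]},
  {"travel": [0.233, -0.083, 0.11], "twist": [0, 0, 0]},
  {"travel": [0.233, -0.083, 0.11], "twist": [0, 0, 0]},
], hand=1)

```text
time: 0.82
ee_pos: [0.5988, 0.0699, 0.3675]
ee_rot: [-3.135, 0.001, 1.571]
force: [-0.6, -0.7, 0.3]
gripper_width: 0.0376
finger_force: 0.0
```

step_arm([
  {"travel": [0, 0, 0]},
  {"travel": [0, 0, 0]},
  {"travel": [0, 0, 0]},
  {"travel": [0, 0, 0]},
  {"travel": [0, 0, 0]},
  {"travel": [-0.03, 0, 0]},
  {"travel": [-0.06, 0, 0]},
  {"travel": [-0.09, 0, 0]},
])

```text
$.plan[0]: bad value
```

```bash
python3 - <<'E'
from h import *
np.set_printoptions(precision=4,suppress=True)
im,d,P=cloud('scene'); c=cv2.resize(im[90:270,200:400],None,fx=3,fy=3);cv2.imwrite('pics/c.png',np.clip(c*1.8,0,255).astype(np.uint8))
s=ctrl.state();print(s['ee_pos'],s['gripper_width'],s['force'])
E
```

```text
[0.5996 0.0699 0.37  ] 0.03371057801604699 [ 0.5682 -0.6384  0.41  ]
```

View pics/c.png

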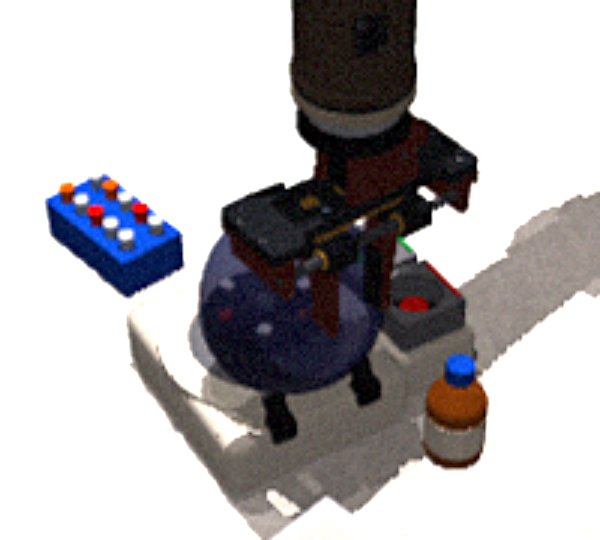

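The fingers, still closing, are in front of the lid's outer face with tips at about (330,320) in the crop, and nothing is touched. The twist entry has to be given in every row.

step_arm([
  {"travel": [0, 0, 0], "twist": [0, 0, 0]},
  {"travel": [0, 0, 0], "twist": [0, 0, 0]},
  {"travel": [0, 0, 0], "twist": [0, 0, 0]},
  {"travel": [0, 0, 0], "twist": [0, 0, 0]},
  {"travel": [-0.03, 0, 0], "twist": [0, 0, 0]},
  {"travel": [-0.06, 0, 0], "twist": [0, 0, 0]},
  {"travel": [-0.09, 0, 0], "twist": [0, 0, 0]},
  {"travel": [-0.12, 0, 0], "twist": [0, 0, 0]},
])

```text
time: 1.53
ee_pos: [0.6001, 0.0323, 0.3718]
ee_rot: [3.141, 0.0, 1.57]
force: [-0.3, 0.2, -0.5]
gripper_width: 0.0003
finger_force: 0.0
```

step_arm([
  {"travel": [-0.046, 0, 0.003], "twist": [0, 0, 0]},
  {"travel": [-0.075, -0.005, 0.009], "twist": [0, 0, 0]},
  {"travel": [-0.105, -0.01, 0.018], "twist": [0, 0, 0]},
  {"travel": [-0.133, -0.01, 0.028], "twist": [0, 0, 0]},
  {"travel": [-0.16, -0.015, 0.041], "twist": [0, 0, 0]},
  {"travel": [-0.187, -0.015, 0.055], "twist": [0, 0, 0]},
  {"travel": [-0.212, -0.02, 0.072], "twist": [0, 0, 0]},
  {"travel": [-0.236, -0.02, 0.091], "twist": [0, 0, 0]},
])

```text
time: 2.2
ee_pos: [0.5938, -0.0378, 0.3438]
ee_rot: [-3.141, 0.0, 1.571]
force: [-0.7, 0.2, 0.6]
gripper_width: 0.0003
finger_force: 0.6
```

step_arm([
  {"travel": [-0.022, 0, 0.02], "twist": [0, 0, 0]},
  {"travel": [-0.043, -0.005, 0.041], "twist": [0, 0, 0]},
  {"travel": [-0.062, -0.005, 0.065], "twist": [0, 0, 0]},
  {"travel": [-0.08, -0.01, 0.09], "twist": [0, 0, 0]},
  {"travel": [-0.095, -0.01, 0.115], "twist": [0, 0, 0]},
  {"travel": [-0.109, -0.01, 0.142], "twist": [0, 0, 0]},
  {"travel": [-0.109, -0.01, 0.145], "twist": [0, 0, 0]},
  {"travel": [-0.109, -0.01, 0.147], "twist": [0, 0, 0]},
])

```text
time: 2.87
ee_pos: [0.591, -0.0695, 0.302]
ee_rot: [3.141, -0.001, 1.571]
force: [-10.2, 1.8, 25.1]
gripper_width: 0.0002
finger_force: 13.0
```

25 N at the shut height means the lid is on its stop. I'll hold briefly, then retreat upward.

step_arm([
  {"travel": [0, 0, 0], "twist": [0, 0, 0]},
  {"travel": [0, 0, 0], "twist": [0, 0, 0]},
  {"travel": [0, 0, -0.02], "twist": [0, 0, 0]},
  {"travel": [0, 0, -0.1], "twist": [0, 0, 0]},
  {"travel": [0, 0, -0.2], "twist": [0, 0, 0]},
  {"travel": [0, -0.13, -0.2], "twist": [0, 0, 0]},
  {"travel": [0, -0.26, -0.2], "twist": [0, 0, 0]},
  {"travel": [-0.03, -0.33, -0.2], "twist": [0, 0, 0]},
])

```text
time: 3.53
ee_pos: [0.4891, -0.0774, 0.3598]
ee_rot: [-3.14, -0.001, 1.573]
force: [-0.5, -0.3, -0.8]
gripper_width: 0.0006
finger_force: 0.0
```

```bash
python3 - <<'E'
from h import *
np.set_printoptions(precision=4,suppress=True)
im,d,P=cloud('side'); c=cv2.resize(im[170:310,230:430],None,fx=4,fy=4);cv2.imwrite('pics/d.png',np.clip(c*1.4,0,255).astype(np.uint8))
im2,d2,Pw=cloud('wrist')
for n,Q in (('side',P),('wrist',Pw)):
    m=np.hypot(Q[...,0]-.5935,Q[...,1]+.0115)<.045; q=Q[m&(Q[...,2]<.2)]
    if len(q)>50:
        A=np.c_[q[:,:2]-[.5935,-.0115],np.ones(len(q))];print(n,len(q),np.linalg.lstsq(A,q[:,2],rcond=None)[0],np.nanmedian(q[:,2]))
H,S,V=cv2.split(cv2.cvtColor(im2,cv2.COLOR_BGR2HSV))
for Q,i in ((P,im),(Pw,im2)):
    H,S,V=cv2.split(cv2.cvtColor(i,cv2.COLOR_BGR2HSV))
    q=Q[(H>45)&(H<85)&(S>80)&(abs(Q[...,2]-.071)<.003)&(abs(Q[...,0]-.46)<.04)]
    print(len(q),cv2.minEnclosingCircle(q[:,:2].astype(np.float32)) if len(q)>3 else '')
s=ctrl.state();print(s['time'],s['ee_pos'],s['force'])
E
```

```text
side 453 [ 0.0061 -0.0012  0.1209] 0.12095412413262019
wrist 13933 [-0.0317 -0.5209  0.1105] 0.11925095308800829
61 ((0.4615659713745117, -0.08125917613506317), 0.012195857241749763)
732 ((0.46268901228904724, -0.07883784919977188), 0.01312611810863018)
3.6333 [ 0.4891 -0.08    0.3601] [ 0.2507 -0.5304  0.8064]
```

View pics/d.png

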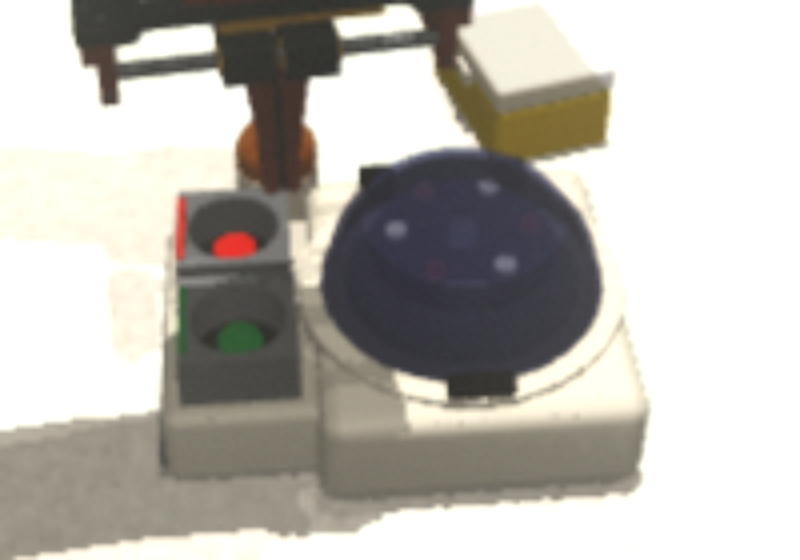

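The lid is flat at z = 0.121, so it is shut; nothing else has moved and the green key is visible at crop (240,338). I'll go above the green well next.

step_arm([
  {"travel": [0, -0.089, 0], "twist": [0, 0, 0]},
  {"travel": [0, -0.089, 0], "twist": [0, 0, 0]},
  {"travel": [0, -0.089, 0.1], "twist": [0, 0, 0]},
  {"travel": [0, -0.089, 0.2], "twist": [0, 0, 0]},
  {"travel": [0, -0.089, 0.25], "twist": [0, 0, 0]},
  {"travel": [0, -0.089, 0.25], "twist": [0, 0, 0]},
  {"travel": [0, -0.089, 0.25], "twist": [0, 0, 0]},
  {"travel": [0, -0.089, 0.25], "twist": [0, 0, 0]},
])

```text
time: 4.3
ee_pos: [0.4664, -0.0786, 0.2859]
ee_rot: [3.14, 0.0, 1.571]
force: [-0.5, 0.2, -0.3]
gripper_width: 0.0008
finger_force: 0.0
```

```bash
python3 -c "
from h import *
s=ctrl.state();print(s['ee_pos'],s['ee_rot'],s['force'])"
```

```text
[ 0.46641657 -0.07858806  0.2859148 ] [3.14047946e+00 2.86652550e-05 1.57095926e+00] [-0.48519652  0.16396531 -0.34564865]
```

step_arm([
  {"travel": [0, -0.013, 0], "twist": [0, 0, 0]},
  {"travel": [0, -0.013, 0], "twist": [0, 0, 0]},
  {"travel": [0, -0.013, 0.05], "twist": [0, 0, 0]},
  {"travel": [0, -0.013, 0.09], "twist": [0, 0, 0]},
  {"travel": [0, -0.013, 0.11], "twist": [0, 0, 0]},
  {"travel": [0, -0.013, 0.12], "twist": [0, 0, 0]},
  {"travel": [0, -0.013, 0.128], "twist": [0, 0, 0]},
  {"travel": [0, -0.013, 0.128], "twist": [0, 0, 0]},
])

```text
time: 4.97
ee_pos: [0.4615, -0.0786, 0.2474]
ee_rot: [3.142, -0.0, 1.571]
force: [-2.0, -0.3, 5.2]
gripper_width: 0.0006
finger_force: 2.6
```

step_arm([
  {"travel": [0, 0, 0.003], "twist": [0, 0, 0]},
  {"travel": [0, 0, 0.005], "twist": [0, 0, 0]},
  {"travel": [0, 0, 0.005], "twist": [0, 0, 0]},
  {"travel": [0, 0, 0.005], "twist": [0, 0, 0]},
  {"travel": [0, 0, 0.005], "twist": [0, 0, 0]},
  {"travel": [0, 0, 0.005], "twist": [0, 0, 0]},
  {"travel": [0, 0, 0.005], "twist": [0, 0, 0]},
  {"travel": [0, 0, 0.005], "twist": [0, 0, 0]},
])

```text
time: 5.63
ee_pos: [0.4615, -0.0786, 0.2471]
ee_rot: [3.141, 0.0, 1.571]
force: [-6.4, 1.4, 17.8]
gripper_width: 0.0003
finger_force: 8.9
```

step_arm([
  {"travel": [0, 0, 0], "twist": [0, 0, 0]},
  {"travel": [0, 0, 0], "twist": [0, 0, 0]},
  {"travel": [0, 0, 0], "twist": [0, 0, 0]},
  {"travel": [0, 0, 0], "twist": [0, 0, 0]},
])

```text
time: 5.97
ee_pos: [0.4615, -0.0786, 0.2471]
ee_rot: [3.141, 0.0, 1.571]
force: [-6.1, 2.4, 17.6]
gripper_width: 0.0005
finger_force: 8.9
```

The force is 17.8 N with no further travel, so the key is on its stop and was held there about 1 s. I'll withdraw now.

step_arm([
  {"travel": [0, 0, -0.01], "twist": [0, 0, 0]},
  {"travel": [0, 0, -0.03], "twist": [0, 0, 0]},
  {"travel": [0, 0, -0.1], "twist": [0, 0, 0]},
  {"travel": [0, 0, -0.2], "twist": [0, 0, 0]},
  {"travel": [0, 0, -0.3], "twist": [0, 0, 0]},
  {"travel": [0, 0, -0.4], "twist": [0, 0, 0]},
  {"travel": [0, 0, -0.4], "twist": [0, 0, 0]},
  {"travel": [0, 0, -0.4], "twist": [0, 0, 0]},
])

```text
time: 6.63
ee_pos: [0.4619, -0.0787, 0.3674]
ee_rot: [3.137, 0.0, 1.571]
force: [-0.3, 0.0, -0.5]
gripper_width: 0.0002
finger_force: 0.0
```

```bash
python3 - <<'E'
from h import *
im,d,P=cloud('side'); c=cv2.resize(im[170:400,230:430],None,fx=2.5,fy=2.5);cv2.imwrite('pics/e.png',np.clip(c*1.4,0,255).astype(np.uint8))
q=P[(np.hypot(P[...,0]-.5935,P[...,1]+.0115)<.04)&(P[...,2]<.2)];print(np.median(q[:,2]))
H,S,V=cv2.split(cv2.cvtColor(im,cv2.COLOR_BGR2HSV))
print(np.median(P[(H>45)&(H<85)&(S>80)&(P[...,2]<.08)&(P[...,2]>.05)&(abs(P[...,0]-.46)<.04)],0))
E
```

```text
0.12113593647318688
[ 0.46135679 -0.08164888  0.07203271]
```

View pics/e.png

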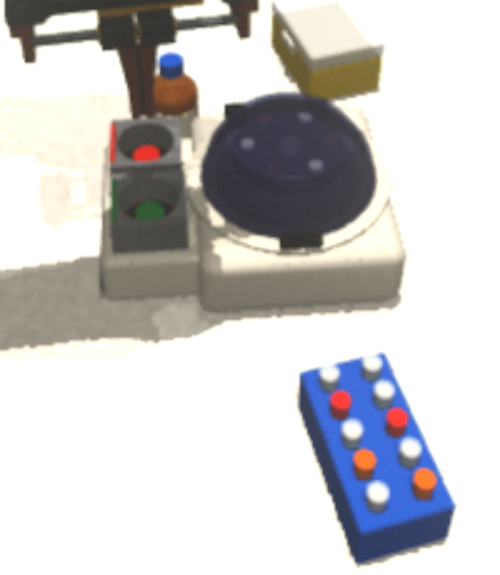

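The lid is shut, the green key at (150,211) is back up, the bystanders are in place and the gripper is clear.

```bash
python3 -c "
from station import ctrl
print(ctrl.sign_off())"
```

```text
the job is handed in; nothing more can be done
None
```

The job is handed in: the lid was swung shut gently, then the green key was held fully down for about 1 s and came back up, the red key and bystanders were left alone, and the arm is clear (the hand-in returned no verdict).

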